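Check the washed glaze dispensers and set the clogged one aside

TASK

Three washed glaze dispensers stand in the rack with their plungers up, and one of them is clogged inside. Try the plungers with a gentle, slow push: press the two that run freely fully home and leave them in the rack; where the plunger turns stiff before it is home, stop pushing (20 N is too much) and stand that dispenser upright in the grey tray for cleaning. Leave everything else on the table where it is.

Things in the scene. Friction and masses are not known exactly. Their poses are not given: they have to be found in the camera images.
- rack: plywood block 110 x 270 x 50 mm (x, y, z) fixed to the table, with a row of three round pockets along its y axis (at y = -90, 0 and +90 mm), each 40 mm wide and 40 mm deep, in each of which one dispenser stands. Origin at the centre of its underside.
- tray: empty shallow grey tray, 150 x 150 mm, 28 mm tall, walls and floor 4 mm, fixed to the table. Origin at the centre of its underside.
- dispenser_a: one of three identical piston dispensers (like a fat syringe with a flat foot), about 0.2 kg: white barrel 36 mm across and 100 mm long with a cap 46 mm across as its top 6 mm, standing loose and upright in a rack pocket. Origin at the centre of its flat foot, z up the barrel. Which pocket it stands in varies.
- knob_a (a point): centre of the top face of dispenser_a's plunger knob, a black cylinder 28 mm across and 16 mm tall on a 10 mm steel rod; it comes straight up out of the barrel. The knob can be pressed from above, or pinched to lift the whole dispenser: the plunger does not come out of the barrel, and its friction exceeds the dispenser's weight.
- plunger_a (a joint): how far dispenser_a's plunger is pressed in, m: 0 drawn out (knob top 159.5 mm above the foot), 0.042 hard stop (knob underside 1.5 mm above the cap). Clear: steady 3.5 to 4 N, a soft seal adds 1 to 3 N in the last 3 mm. Clogged: begins alike, turns stiff in mid-stroke, rising 0.6 N per mm, goes solid about 14 mm further on; let go, it springs back some mm and stays.
- dispenser_b: one of three identical piston dispensers (like a fat syringe with a flat foot), about 0.2 kg: white barrel 36 mm across and 100 mm long with a cap 46 mm across as its top 6 mm, standing loose and upright in a rack pocket. Origin at the centre of its flat foot, z up the barrel. Which pocket it stands in varies.
- knob_b (a point): centre of the top face of dispenser_b's plunger knob, a black cylinder 28 mm across and 16 mm tall on a 10 mm steel rod; it comes straight up out of the barrel. The knob can be pressed from above, or pinched to lift the whole dispenser: the plunger does not come out of the barrel, and its friction exceeds the dispenser's weight.
- plunger_b (a joint): how far dispenser_b's plunger is pressed in, m: 0 drawn out (knob top 159.5 mm above the foot), 0.042 hard stop (knob underside 1.5 mm above the cap). Clear: steady 3.5 to 4 N, a soft seal adds 1 to 3 N in the last 3 mm. Clogged: begins alike, turns stiff in mid-stroke, rising 0.6 N per mm, goes solid about 14 mm further on; let go, it springs back some mm and stays.
- dispenser_c: one of three identical piston dispensers (like a fat syringe with a flat foot), about 0.2 kg: white barrel 36 mm across and 100 mm long with a cap 46 mm across as its top 6 mm, standing loose and upright in a rack pocket. Origin at the centre of its flat foot, z up the barrel. Which pocket it stands in varies.
- knob_c (a point): centre of the top face of dispenser_c's plunger knob, a black cylinder 28 mm across and 16 mm tall on a 10 mm steel rod; it comes straight up out of the barrel. The knob can be pressed from above, or pinched to lift the whole dispenser: the plunger does not come out of the barrel, and its friction exceeds the dispenser's weight.
- plunger_c (a joint): how far dispenser_c's plunger is pressed in, m: 0 drawn out (knob top 159.5 mm above the foot), 0.042 hard stop (knob underside 1.5 mm above the cap). Clear: steady 3.5 to 4 N, a soft seal adds 1 to 3 N in the last 3 mm. Clogged: begins alike, turns stiff in mid-stroke, rising 0.6 N per mm, goes solid about 14 mm further on; let go, it springs back some mm and stays.
- jar_tall: bystander, loose: glaze jar with a lid, 64 mm across, 110 mm tall; origin at the centre of its underside. Leave alone.
- jar_small: bystander, loose: small lidded glass jar, 48 mm across, 60 mm tall; origin at the centre of its underside. Leave alone.
- cup: bystander, loose: unglazed cup, 72 mm across, 75 mm tall; origin at the centre of its underside. Leave alone.
- bowl: bystander, loose: unglazed bowl, 110 mm across, 60 mm tall; origin at the centre of its underside. Leave alone.
- vase: bystander, loose: unglazed vase, 96 mm across, 125 mm tall; origin at the centre of its underside. Leave alone.
- spray_can: bystander, loose: aluminium spray can, 52 mm across, 160 mm tall; origin at the centre of its underside. Leave alone.
- brush: bystander, loose: paint brush lying on the table in front of the rack, its origin near the middle of its length. Leave alone.

How it is judged:
At the end, for the whole second after the job is handed in: One dispenser stands upright (within 0.12 rad) and still on the tray's floor, its foot's centre within 60 mm of the tray's centre along both tray axes; the other two stand upright (0.12 rad) in the pockets where they began (moved under 12 mm) with plungers pressed in more than 37 of 42 mm (((x of dispenser_a in the frame of tray between -0.06 and 0.06 m and y of dispenser_a in the frame of tray between -0.06 and 0.06 m and z of dispenser_a in the frame of tray below 0.012 m and angle between each of dispenser_a, dispenser_b, dispenser_c's own z axis and vertical below 0.12 rad and linear speed of dispenser_a below 0.02 m/s and value of joint each of plunger_b, plunger_c above 0.037 m and distance of each of dispenser_b, dispenser_c from where it was at the start of the episode below 0.012 m) or (x of dispenser_b in the frame of tray between -0.06 and 0.06 m and y of dispenser_b in the frame of tray between -0.06 and 0.06 m and z of dispenser_b in the frame of tray below 0.012 m and angle between each of dispenser_b, dispenser_a, dispenser_c's own z axis and vertical below 0.12 rad and linear speed of dispenser_b below 0.02 m/s and value of joint each of plunger_a, plunger_c above 0.037 m and distance of each of dispenser_a, dispenser_c from where it was at the start of the episode below 0.012 m) or (x of dispenser_c in the frame of tray between -0.06 and 0.06 m and y of dispenser_c in the frame of tray between -0.06 and 0.06 m and z of dispenser_c in the frame of tray below 0.012 m and angle between each of dispenser_c, dispenser_a, dispenser_b's own z axis and vertical below 0.12 rad and linear speed of dispenser_c below 0.02 m/s and value of joint each of plunger_a, plunger_b above 0.037 m and distance of each of dispenser_a, dispenser_b from where it was at the start of the episode below 0.012 m))); the robot touches nothing.
It fails at once if a dispenser is pushed against the rack with more than 20 N (contact force between any of dispenser_a, dispenser_b, dispenser_c and rack above 20 N).
It fails at once if a bystander is moved by more than 30 mm (distance of any of jar_tall, jar_small, cup, bowl, vase, spray_can, brush from where it was at the start of the episode above 0.03 m).
It also fails if it takes over 61 s, if anything falls off the work surface, if the arm or the gripper's body presses on something with over 40 N, if the wrist force passes 120 N, or if a joint passes its speed limit or range.

ROBOT

A 6-joint arm with a two-finger parallel gripper is mounted at the origin on the work surface. World frame = base frame: x ahead of the robot, y to its left, z up, the work surface at z = 0. Lengths are in m, angles in rad, forces in N, time in s.
With the tool pointing down it reaches from about 0.425 to 0.925 m from the base axis. Payload 12.5 kg.
Tool frame: the origin (TCP) lies between the finger pads; the fingertips stand bot.tips_ahead ahead of it and the grasp point (between the pads) is the TCP (bot.tips_ahead is the distance from the TCP to the fingertips, in m); y points along the fingers, z is the direction in which the jaws open and shut, and the axes are right-handed (so a half turn about y gives the same grasp; the last joint's range is limited). The gripper opens to 85 mm and grips with 20 to 120 N. Pads are 22 mm wide; open, the fingers measure 114 mm over their backs; the gripper's body (76 mm by 85 mm) begins 54 mm behind the grasp point. The pads swing forward as they close: fully open they stand 13 mm farther back than shut.
Start: joints at [1.206, 0.491, 1.559, -0, 1.092, -0.106], TCP at [0.16, 0.604, 0.25] pointing down, gripper open.
Joint ranges: [-3.1, 3.1], [-0.84, 2.19], [0.05, 2.79], [-1.13, 4.28], [0.06, 2.93], [-2.69, 2.69]. Speed limits (rad/s): [2.22, 2.22, 2.79, 3.14, 3.14, 3.14].

INTERFACE

Orientations are given as a unit quaternion [x, y, z, w].
In Python, from station import bot, viewer, search_frame, silhouettes, spot_point gives the robot as it stands.
- The arm moves only by the tool play_rows, never from a script. Its argument "series" is one flat list of numbers, 6 for each row, row after row: the shift along the world's x, y, z in m, then the turn, a rotation vector about the world's x, y, z in rad. A call has 1 to 20 rows; each row shifts and turns the commanded pose from where the row before left it; what a row does not reach is not made up. A row lasts 1/10 s, in which the tool goes at most 50 mm and 8.59 degrees, less where a joint would pass 70% of its speed; a pose out of reach is approached as far as the arm can. A call with a gripper value outside its range is refused whole. "jaw" is the closure, from 0 (fully open) to 1 (shut), set as the call begins (left out, the last holds). The fingers move at their own pace and stop on an object; "force" is the grip in N (left out, the last holds). Time passes only in rows, so rows that do not move let the fingers close. It gives the time, the measured TCP pose, the force and the opening at its end, in the units of the state.
- bot.observe(): the state, without advancing time (a new reading comes with each control period).
- viewer.read_camera(name): name is "scene" or "top" or "wrist"; returns the picture (384x512x3 uint8, blue, green, red); there is no depth.
- viewer.camera_info(name): a dict with "mtx" (3x3 intrinsics, pixels), "T" (4x4, takes a point from camera to world coordinates). Camera axes: x right, y down, z forward; pixel columns grow to the right and rows downward; lengths in m; the calibration is good to about 2 mm. The wrist camera is an equidistant fisheye: a pixel r from the principal point sees the ray r / f radians off the axis. A picture is of the moment at which its call begins: read the wrist's pose just before it. camera_info takes no time and is no camera call; for the wrist camera it gives the pose at the moment of the call.
- bot.hand_in(): hands the job in, once; it reports no verdict.
Trained networks look in the newest picture that a camera, given by its name, has taken for a name from the list of things; names that differ only in an ending like _2 or _b are one class to them, and where a whole thing is asked for, a point or a joint stands for the part that bears it (a point fixed in the world has none). Each returns a list of dicts, best first, with "score" (0 to 1); they miss things now and then, are a little off and sometimes report something else, mostly with a low value. They report only what shows in the picture. A call takes as long as a camera call.
- search_frame(camera, target): "pixel" ([row, column] in pixels, amid what is visible of it).
- silhouettes(camera, target): "region" (384x512 bool, what is visible of it) and "pixel" ([row, column] in pixels, amid what is visible of it).
- spot_point(camera, target): "pixel" ([row, column] in pixels: a listed point, or the origin of a listed thing).
The state is a dict: "t": time; "joint_positions": joint angles; "joint_vel": joint speeds; "joint_torque": joint torques, N m; "tool_pos": TCP position; "eef_rot": TCP orientation; "contact_force": force on the tool from outside, world axes, zero at the start; "ft_torque": the same for the moment, N m; "grip_width": finger opening in m.
Only numpy, scipy, OpenCV 4.12 (cv2) and the standard library are available. Lean on these libraries where they do the work, as an engineer would, in place of code of your own. Each camera call takes 0.05 s, during which the arm holds its last target.

## Working session

There is one attempt and no reset: what is moved stays moved. The work goes in short steps, Python scripts to look and compute and a tool call to move; the robot and the scene stay as the last step left them, time stands still between calls to the robot, and variables do not carry over. Pictures are saved under pics/ and viewed, and the job is handed in when it is done.

Besides the shell and the picture viewer there is one more tool, called after "Call:" by a JSON object that holds its "api" and its "payload", one argument or row to a line. play_rows: Moves the arm, as the interface text tells. Its arguments: {"type":"object","properties":{"series":{"type":"array","items":{"type":"number"}},"jaw":{"type":"number"},"force":{"type":"number"}},"required":["series"]}

```bash
mkdir -p pics; ls; python3 - <<'E'
from station import bot, viewer
import cv2
s=bot.observe(); print(s, bot.tips_ahead)
for n in ("scene","top"):
    im=viewer.read_camera(n); cv2.imwrite(f"pics/{n}0.png",im)
    i=viewer.camera_info(n); print(n,i["mtx"].round(1).tolist(),i["T"].round(3).tolist())
E
```

```text
pics
{'t': 0.0, 'joint_positions': array([ 1.20637413e+00,  4.91560212e-01,  1.55946451e+00,  2.19661330e-05,
        1.09168174e+00, -1.05607455e-01]), 'joint_vel': array([-0.00016888,  0.00196876,  0.00033052, -0.00093004,  0.0003418 ,
       -0.00065227]), 'joint_torque': array([ 5.09765174e-03, -6.18455315e+01, -2.61621398e+01,  6.73994509e-05,
        3.70754671e-03,  5.81992566e-06]), 'tool_pos': array([0.15986336, 0.60399545, 0.24972213]), 'eef_rot': array([ 0.70157513, -0.09135159,  0.09115479, -0.70081241]), 'contact_force': array([-0.54265656, -0.25617497,  0.56011558]), 'ft_torque': array([0.01292152, 0.03349385, 0.03641452]), 'grip_width': 0.0854357761734323} 0.019
scene [[401.6, 0.0, 258.6], [0.0, 401.6, 193.1], [0.0, 0.0, 1.0]] [[0.512, 0.474, -0.717, 1.263], [0.859, -0.26, 0.441, -0.386], [0.023, -0.841, -0.54, 0.652], [0.0, 0.0, 0.0, 1.0]]
top [[473.4, 0.0, 263.5], [0.0, 473.4, 198.6], [0.0, 0.0, 1.0]] [[0.024, -0.986, 0.167, 0.361], [-1.0, -0.021, 0.019, 0.066], [-0.015, -0.167, -0.986, 1.361], [0.0, 0.0, 0.0, 1.0]]
```

View pics/scene0.png

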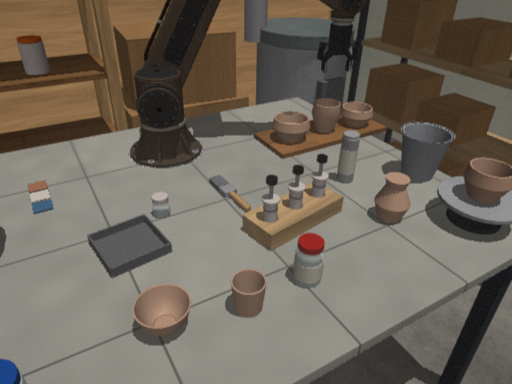

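View pics/top0.png

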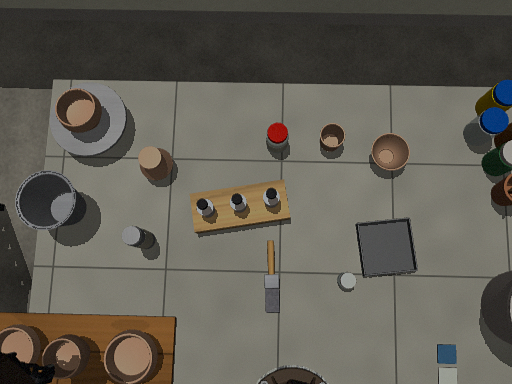

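```bash
cat > h.py <<'E'
import numpy as np
from station import bot, viewer, search_frame, silhouettes, spot_point
def toZ(cam,px,z):
    i=viewer.camera_info(cam); K=i["mtx"];T=i["T"]
    d=T[:3,:3]@np.linalg.inv(K)@np.array([px[1],px[0],1.]); o=T[:3,3]
    return o+d*(z-o[2])/d[2]
def rays(cam,px):
    i=viewer.camera_info(cam); K=i["mtx"];T=i["T"]
    d=T[:3,:3]@np.linalg.inv(K)@np.array([px[1],px[0],1.]); return T[:3,3],d/np.linalg.norm(d)
def proj(cam,p):
    i=viewer.camera_info(cam); T=np.linalg.inv(i["T"]); q=T[:3,:3]@np.array(p)+T[:3,3]; q=i["mtx"]@q; return q[1]/q[2],q[0]/q[2]
E
python3 - <<'E'
from h import *
for c in("top","scene"):
    for n,z in(("knob_a",.1695),("dispenser_a",.01),("rack",0.0),("tray",0.0),("jar_tall",0),("jar_small",0),("cup",0),("bowl",0),("vase",0),("spray_can",0),("brush",0)):
        for r in spot_point(c,n)[:4]:
            print(c,n,round(r["score"],2),np.round(r["pixel"],1),toZ(c,r["pixel"],z).round(4))
print(bot.observe()["t"])
E
```

```text
top knob_a 0.68 [204.9 203.2] [0.543  0.2427 0.1695]
top knob_a 0.52 [198.  235.1] [0.5626 0.1618 0.1695]
top knob_a 0.49 [193.9 268.4] [0.5751 0.0769 0.1695]
top dispenser_a 0.63 [207.5 241.5] [0.5622 0.1552 0.01  ]
top dispenser_a 0.49 [203.2 270.2] [0.5766 0.0726 0.01  ]
top rack 0.69 [208.6 240.9] [0.5604 0.1575 0.    ]
top tray 0.82 [244.1 386.7] [ 0.4671 -0.2629  0.    ]
top jar_tall 0.82 [142.5 276.9] [0.7614 0.0567 0.    ]
top jar_tall 0.64 [170.1 157. ] [0.6699 0.4095 0.    ]
top jar_small 0.56 [277.8 345.4] [ 0.3692 -0.1447  0.    ]
top jar_small 0.55 [210.4 240.9] [0.5551 0.1573 0.    ]
top jar_small 0.27 [141.7 328. ] [ 0.7669 -0.0949  0.    ]
top cup 0.8 [139.1 330.1] [ 0.775  -0.1012  0.    ]
top bowl 0.66 [206.3 238. ] [0.567  0.1661 0.    ]
top bowl 0.58 [156.7 385.3] [ 0.7244 -0.2636  0.    ]
top bowl 0.42 [203.3 200.4] [0.5734 0.2762 0.    ]
top vase 0.74 [278.5 347.6] [ 0.3674 -0.1509  0.    ]
top vase 0.67 [168.  156.5] [0.6763 0.4113 0.    ]
top spray_can 0.92 [238.3 149.1] [0.4679 0.4198 0.    ]
top brush 0.95 [273.4 274.5] [0.3766 0.056  0.    ]
scene knob_a 0.
[... 246 characters left out ...]
9 0.2415 0.01  ]
scene dispenser_a 0.74 [227.  269.6] [0.5666 0.0792 0.01  ]
scene dispenser_a 0.56 [216.5 295.5] [0.5613 0.1658 0.01  ]
scene dispenser_a 0.33 [198.2 227.2] [0.3914 0.0444 0.01  ]
scene rack 0.9 [221.4 293. ] [0.5656 0.1553 0.    ]
scene tray 0.85 [245.8 129. ] [ 0.4511 -0.2574  0.    ]
scene jar_tall 0.86 [281.9 306.1] [0.7664 0.051  0.    ]
scene jar_small 0.7 [214.7 163.8] [ 0.3673 -0.1385  0.    ]
scene cup 0.92 [304.8 249.4] [ 0.7612 -0.0924 -0.    ]
scene bowl 0.77 [323.7 163.2] [ 0.7188 -0.2647  0.    ]
scene vase 0.68 [215.4 385.5] [0.6688 0.3987 0.    ]
scene spray_can 0.89 [180.4 346. ] [0.4683 0.4292 0.    ]
scene brush 0.8 [196.8 229.9] [0.3749 0.0615 0.    ]
1.2
```

```bash
python3 - <<'E'
import cv2, numpy as np
a=cv2.imread("pics/top0.png")[165:245,180:300]; b=cv2.imread("pics/scene0.png")[145:245,235:355]
a=cv2.resize(a,None,fx=6,fy=6,interpolation=cv2.INTER_CUBIC);cv2.imwrite("pics/a.png",a)
b=cv2.resize(b,None,fx=6,fy=6,interpolation=cv2.INTER_CUBIC);cv2.imwrite("pics/b.png",b)
E
```

```text
(no output)
```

View pics/a.png

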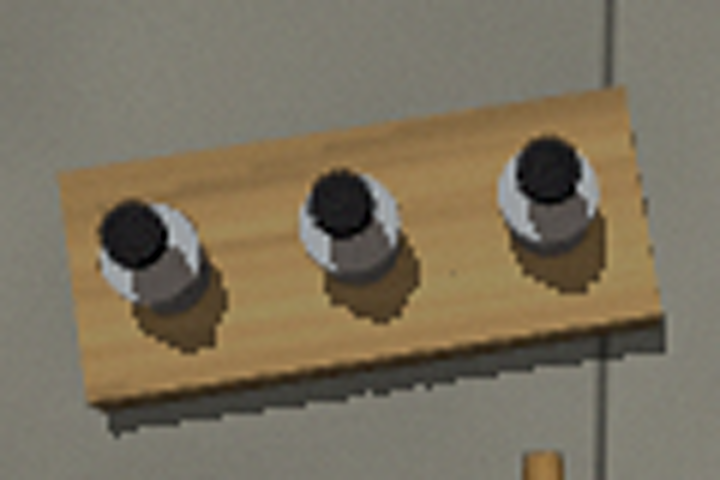

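View pics/b.png

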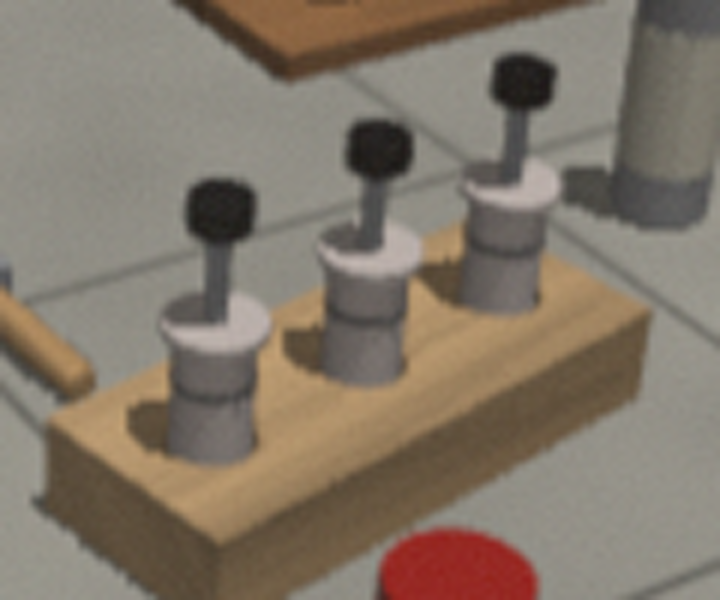

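```bash
python3 - <<'E'
from h import *
import cv2
C=[]
for u,v in((58,172),(625,88),(663,318),(90,403)):
    p=toZ("top",(165+(v-2.5)/6,180+(u-2.5)/6),.05); C.append(p[:2]); 
C=np.array(C); c=C.mean(0); d=(C[0]+C[3]-C[1]-C[2])/2; w=(C[0]+C[1]-C[2]-C[3])/2
print("rack",c.round(4),np.linalg.norm(d),np.linalg.norm(w), np.arctan2(-d[0],d[1]), np.arctan2(w[1],w[0]))
yaw=np.arctan2(-d[0],d[1]); yv=np.array([-np.sin(yaw),np.cos(yaw)])
for k in(.09,0,-.09): print((c+k*yv).round(4))
for cam,f,r in(("top","pics/top0.png",(165,245,180,300)),("scene","pics/scene0.png",(145,205,265,340))):
    im=cv2.imread(f)[r[0]:r[1],r[2]:r[3]].max(2)
    n,l,s,ce=cv2.connectedComponentsWithStats((im<55).astype(np.uint8))
    for i in range(1,n):
        if s[i,4]>30:
            px=ce[i][::-1]+[r[0],r[2]]
            print(cam,s[i],px.round(1),toZ(cam,px,.1615 if cam=="scene" else .1665).round(4))
for f in("pics/top0.png",): # tray corners
    im=cv2.imread(f)[205:290,345:425]; cv2.imwrite("pics/t.png",cv2.resize(im,None,fx=7,fy=7,interpolation=cv2.INTER_CUBIC))
E
```

```text
rack [0.5623 0.1585] 0.26925204155420324 0.11043162333438572 0.17098020033466707 0.18171087744943437
[0.547  0.2472]
[0.5623 0.1585]
[0.5776 0.0698]
top [86 23 11 11 91] [193.2 271.1] [0.5777 0.0701 0.1665]
top [52 29 10 11 90] [198.9 236.6] [0.5608 0.1581 0.1665]
top [17 34 11 11 94] [203.9 202. ] [0.5459 0.2463 0.1665]
top [52 58 31  5 35] [225.1 246.8] [0.4941 0.1299 0.1665]
top [16 63 28  6 36] [230.7 209.5] [0.4777 0.2241 0.1665]
scene [52 10 10  8 66] [158.4 321.8] [0.5474 0.2467 0.1615]
scene [28 21 10  9 75] [169.7 297.8] [0.567  0.1554 0.1615]
scene [ 2 30 10 11 89] [180.  271.5] [0.5777 0.0708 0.1615]
```

View pics/t.png

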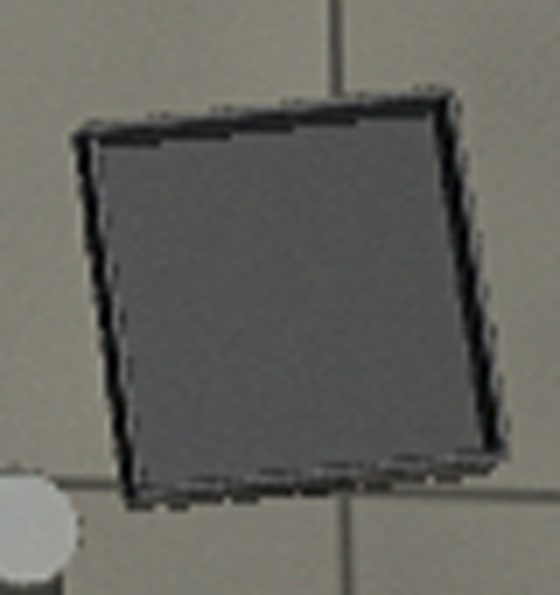

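```bash
python3 - <<'E'
from h import *
from scipy.spatial.transform import Rotation as R
s=bot.observe(); print(R.from_quat(s["eef_rot"]).as_matrix().round(3),s["tool_pos"])
C=np.array([toZ("top",(205+(v-3)/7,345+(u-3)/7),.028)[:2] for u,v in((80,130),(450,92),(503,455),(130,500))])
print("tray",C.mean(0).round(4)); d=(C[0]+C[3]-C[1]-C[2])/2; w=(C[0]+C[1]-C[2]-C[3])/2; print(np.linalg.norm(d),np.linalg.norm(w),np.arctan2(-d[0],d[1]))
E
```

```text
[[ 0.967  0.     0.256]
 [-0.256  0.     0.967]
 [ 0.    -1.     0.   ]] [0.15994316 0.60420395 0.25033985]
tray [ 0.4586 -0.2543]
0.14950761046331065 0.1467559786429964 0.13401133753697014
```

Call:
{"api": "play_rows", "payload": {
  "series": [0.032,-0.03,0,0,0,-0.095,0.032,-0.03,0,0,0,-0.095,0.032,-0.03,0,0,0,-0.095,0.032,-0.03,0,0,0,-0.095,0.032,-0.03,0,0,0,-0.095,0.032,-0.03,0,0,0,-0.095,0.032,-0.03,0,0,0,-0.095,0.032,-0.03,0,0,0,-0.095,0.032,-0.03,0,0,0,-0.095,0.032,-0.03,0,0,0,-0.095,0.032,-0.03,0,0,0,-0.095,0.032,-0.03,0,0,0,-0.095,0,0,0,0,0,0],
  "jaw": 1,
  "force": 40
}}

```text
t: 2.5
tool_pos: [0.5471, 0.2409, 0.2501]
eef_rot: [-0.539, 0.457, -0.458, 0.54]
contact_force: [-0.3, 0.8, -0.2]
grip_width: -0.0
```

Call:
{"api": "play_rows", "payload": {
  "series": [0,0.003,-0.014,0,0,0,0,0.003,-0.014,0,0,0,0,0,-0.014,0,0,0,0,0,-0.01,0,0,0,0,0,0,0,0,0]
}}

```text
t: 3.0
tool_pos: [0.5427, 0.2509, 0.1964]
eef_rot: [0.542, -0.455, 0.454, -0.541]
contact_force: [-0.2, -0.4, 0.2]
grip_width: -0.0001
```

```bash
python3 - <<'E'
from h import *
import cv2
i=viewer.camera_info("wrist"); print(i["mtx"].tolist(),i["T"].round(4).tolist())
cv2.imwrite("pics/w1.png",viewer.read_camera("wrist"))
E
```

```text
[[297.3186396354542, 0.0, 255.0728895374923], [0.0, 297.3186396354542, 192.2431198014443], [0.0, 0.0, 1.0]] [[0.9852, 0.1659, 0.0436, 0.5322], [0.1715, -0.9489, -0.265, 0.317], [-0.0026, 0.2685, -0.9633, 0.3182], [0.0, 0.0, 0.0, 1.0]]
```

View pics/w1.png

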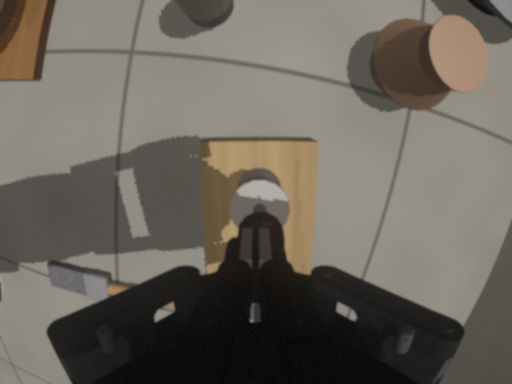

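```bash
python3 - <<'E'
from h import *
for _ in range(2): print(bot.observe()["tool_pos"], bot.observe()["contact_force"]); 
E
```

```text
[0.54319845 0.25087573 0.19746566] [-0.05987426 -0.39830012  0.91111393]
[0.54319845 0.25087573 0.19746566] [-0.05987426 -0.39830012  0.91111393]
```

Call:
{"api": "play_rows", "payload": {
  "series": [0,0,0,0,0,0]
}}

```text
t: 3.15
tool_pos: [0.5439, 0.2507, 0.1986]
eef_rot: [-0.541, 0.455, -0.455, 0.541]
contact_force: [-0.2, 0.4, 0.3]
grip_width: -0.0
```

Call:
{"api": "play_rows", "payload": {
  "series": [0.0015,-0.002,-0.003,0,0,0,0.0015,-0.002,-0.003,0,0,0,0,0,-0.002,0,0,0,0,0,0,0,0,0]
}}

```text
t: 3.55
tool_pos: [0.5469, 0.246, 0.1901]
eef_rot: [0.541, -0.455, 0.455, -0.541]
contact_force: [0.0, -0.4, 0.3]
grip_width: -0.0001
```

Call:
{"api": "play_rows", "payload": {
  "series": [0,0,-0.002,0,0,0,0,0,-0.002,0,0,0]
}}

```text
t: 3.75
tool_pos: [0.547, 0.2462, 0.1863]
eef_rot: [-0.541, 0.455, -0.455, 0.541]
contact_force: [-0.7, -0.7, 2.8]
grip_width: -0.0001
```

Call:
{"api": "play_rows", "payload": {
  "series": [0,0,-0.002,0,0,0,0,0,-0.002,0,0,0]
}}

```text
t: 3.95
tool_pos: [0.547, 0.2463, 0.1824]
eef_rot: [-0.541, 0.455, -0.455, 0.541]
contact_force: [-0.7, -0.3, 3.9]
grip_width: 0.0002
```

Call:
{"api": "play_rows", "payload": {
  "series": [0,0,-0.002,0,0,0,0,0,-0.002,0,0,0,0,0,-0.002,0,0,0]
}}

```text
t: 4.25
tool_pos: [0.547, 0.2462, 0.1762]
eef_rot: [-0.541, 0.455, -0.455, 0.541]
contact_force: [-0.6, -0.4, 2.9]
grip_width: -0.0002
```

Call:
{"api": "play_rows", "payload": {
  "series": [0,0,-0.002,0,0,0,0,0,-0.002,0,0,0,0,0,-0.002,0,0,0]
}}

```text
t: 4.55
tool_pos: [0.547, 0.2462, 0.1702]
eef_rot: [-0.541, 0.455, -0.455, 0.541]
contact_force: [-0.5, 0.1, 5.3]
grip_width: 0.0001
```

Call:
{"api": "play_rows", "payload": {
  "series": [0,0,-0.002,0,0,0,0,0,-0.002,0,0,0]
}}

```text
t: 4.75
tool_pos: [0.5471, 0.2462, 0.1665]
eef_rot: [-0.541, 0.455, -0.455, 0.541]
contact_force: [-0.4, 0.2, 6.2]
grip_width: 0.0004
```

Call:
{"api": "play_rows", "payload": {
  "series": [0,0,-0.002,0,0,0]
}}

```text
t: 4.85
tool_pos: [0.5471, 0.2463, 0.1646]
eef_rot: [-0.541, 0.455, -0.455, 0.541]
contact_force: [-0.7, -0.4, 8.1]
grip_width: 0.0
```

Call:
{"api": "play_rows", "payload": {
  "series": [0,0,-0.001,0,0,0]
}}

```text
t: 4.95
tool_pos: [0.5471, 0.2463, 0.1636]
eef_rot: [-0.541, 0.455, -0.455, 0.541]
contact_force: [0.3, -0.8, 8.5]
grip_width: -0.0
```

Call:
{"api": "play_rows", "payload": {
  "series": [0,0,0.015,0,0,0,0,0,0.02,0,0,0,0.005,-0.029,0,0,0,0,0.005,-0.029,0,0,0,0,0.0055,-0.03,0,0,0,0,0,0,-0.004,0,0,0,0,0,-0.003,0,0,0,0,0,0,0,0,0]
}}

```text
t: 5.75
tool_pos: [0.562, 0.1588, 0.1906]
eef_rot: [0.541, -0.455, 0.455, -0.541]
contact_force: [-0.1, 0.7, 0.2]
grip_width: 0.0003
```

Call:
{"api": "play_rows", "payload": {
  "series": [0,0,-0.002,0,0,0,0,0,-0.002,0,0,0,0,0,-0.002,0,0,0,0,0,-0.002,0,0,0,0,0,-0.002,0,0,0,0,0,-0.002,0,0,0]
}}

```text
t: 6.35
tool_pos: [0.5625, 0.1583, 0.1794]
eef_rot: [-0.541, 0.455, -0.455, 0.541]
contact_force: [-0.8, 1.0, 3.0]
grip_width: -0.0001
```

Call:
{"api": "play_rows", "payload": {
  "series": [0,0,-0.002,0,0,0,0,0,-0.002,0,0,0,0,0,-0.002,0,0,0]
}}

```text
t: 6.65
tool_pos: [0.5625, 0.1582, 0.1732]
eef_rot: [-0.541, 0.455, -0.455, 0.541]
contact_force: [0.3, 0.4, 2.9]
grip_width: 0.0001
```

Call:
{"api": "play_rows", "payload": {
  "series": [0,0,-0.002,0,0,0,0,0,-0.002,0,0,0,0,0,-0.002,0,0,0]
}}

```text
t: 6.95
tool_pos: [0.5624, 0.1582, 0.1671]
eef_rot: [0.541, -0.455, 0.455, -0.541]
contact_force: [-0.2, 0.9, 3.2]
grip_width: -0.0002
```

Call:
{"api": "play_rows", "payload": {
  "series": [0,0,-0.002,0,0,0,0,0,-0.002,0,0,0]
}}

```text
t: 7.15
tool_pos: [0.5624, 0.1582, 0.1632]
eef_rot: [-0.541, 0.455, -0.455, 0.541]
contact_force: [0.2, 0.2, 3.0]
grip_width: 0.0005
```

Call:
{"api": "play_rows", "payload": {
  "series": [0,0,-0.002,0,0,0,0,0,-0.002,0,0,0,0,0,-0.002,0,0,0]
}}

```text
t: 7.45
tool_pos: [0.5625, 0.1582, 0.1572]
eef_rot: [-0.541, 0.455, -0.455, 0.541]
contact_force: [0.4, 0.8, 3.1]
grip_width: 0.0
```

Call:
{"api": "play_rows", "payload": {
  "series": [0,0,-0.002,0,0,0,0,0,-0.002,0,0,0,0,0,-0.001,0,0,0]
}}

```text
t: 7.75
tool_pos: [0.5624, 0.1582, 0.1521]
eef_rot: [0.541, -0.455, 0.455, -0.541]
contact_force: [-0.2, 0.5, 3.1]
grip_width: 0.0
```

Call:
{"api": "play_rows", "payload": {
  "series": [0,0,-0.001,0,0,0,0,0,-0.001,0,0,0]
}}

```text
t: 7.95
tool_pos: [0.5624, 0.1582, 0.1503]
eef_rot: [-0.541, 0.455, -0.455, 0.541]
contact_force: [-1.1, 0.8, 4.1]
grip_width: 0.0
```

Call:
{"api": "play_rows", "payload": {
  "series": [0,0,-0.001,0,0,0,0,0,-0.001,0,0,0]
}}

```text
t: 8.15
tool_pos: [0.5625, 0.1582, 0.1484]
eef_rot: [-0.541, 0.455, -0.455, 0.541]
contact_force: [-0.1, 1.0, 5.5]
grip_width: -0.0001
```

Call:
{"api": "play_rows", "payload": {
  "series": [0,0,-0.0007,0,0,0,0,0,0,0,0,0]
}}

```text
t: 8.35
tool_pos: [0.5625, 0.1582, 0.1477]
eef_rot: [-0.541, 0.455, -0.455, 0.541]
contact_force: [-0.6, 0.9, 4.8]
grip_width: -0.0
```

Call:
{"api": "play_rows", "payload": {
  "series": [0,0,0.02,0,0,0,0,0,0.035,0,0,0,0.005,-0.029,0,0,0,0,0.005,-0.029,0,0,0,0,0.005,-0.03,0,0,0,0,0,0,-0.007,0,0,0,0,0,-0.004,0,0,0,0,0,0,0,0,0]
}}

```text
t: 9.15
tool_pos: [0.5769, 0.0708, 0.1906]
eef_rot: [0.542, -0.456, 0.455, -0.541]
contact_force: [-0.0, -0.3, -0.4]
grip_width: -0.0
```

Call:
{"api": "play_rows", "payload": {
  "series": [0,0,-0.002,0,0,0,0,0,-0.002,0,0,0,0,0,-0.002,0,0,0,0,0,-0.002,0,0,0,0,0,-0.002,0,0,0,0,0,-0.002,0,0,0]
}}

```text
t: 9.75
tool_pos: [0.5775, 0.0703, 0.1796]
eef_rot: [-0.541, 0.455, -0.455, 0.541]
contact_force: [0.1, 0.5, 2.6]
grip_width: 0.0002
```

Call:
{"api": "play_rows", "payload": {
  "series": [0,0,-0.002,0,0,0,0,0,-0.002,0,0,0,0,0,-0.002,0,0,0]
}}

```text
t: 10.05
tool_pos: [0.5774, 0.0702, 0.1735]
eef_rot: [-0.541, 0.455, -0.455, 0.541]
contact_force: [-0.2, 0.7, 3.1]
grip_width: -0.0001
```

Call:
{"api": "play_rows", "payload": {
  "series": [0,0,-0.002,0,0,0,0,0,-0.002,0,0,0,0,0,-0.002,0,0,0]
}}

```text
t: 10.35
tool_pos: [0.5774, 0.0702, 0.1674]
eef_rot: [-0.541, 0.455, -0.455, 0.541]
contact_force: [0.6, 1.4, 4.0]
grip_width: -0.0002
```

Call:
{"api": "play_rows", "payload": {
  "series": [0,0,-0.002,0,0,0,0,0,-0.002,0,0,0]
}}

```text
t: 10.55
tool_pos: [0.5774, 0.0702, 0.1634]
eef_rot: [-0.541, 0.455, -0.455, 0.541]
contact_force: [0.1, -0.3, 2.8]
grip_width: 0.0001
```

Call:
{"api": "play_rows", "payload": {
  "series": [0,0,-0.002,0,0,0,0,0,-0.002,0,0,0,0,0,-0.002,0,0,0]
}}

```text
t: 10.85
tool_pos: [0.5774, 0.0702, 0.1575]
eef_rot: [-0.541, 0.455, -0.455, 0.541]
contact_force: [-0.4, 1.0, 2.3]
grip_width: 0.0002
```

Call:
{"api": "play_rows", "payload": {
  "series": [0,0,-0.002,0,0,0,0,0,-0.002,0,0,0,0,0,-0.001,0,0,0]
}}

```text
t: 11.15
tool_pos: [0.5774, 0.0702, 0.1524]
eef_rot: [0.541, -0.455, 0.455, -0.541]
contact_force: [0.8, 1.3, 2.5]
grip_width: 0.0002
```

Call:
{"api": "play_rows", "payload": {
  "series": [0,0,-0.001,0,0,0,0,0,-0.001,0,0,0]
}}

```text
t: 11.35
tool_pos: [0.5774, 0.0702, 0.1506]
eef_rot: [-0.541, 0.455, -0.455, 0.541]
contact_force: [0.6, 1.3, 4.0]
grip_width: 0.0001
```

Call:
{"api": "play_rows", "payload": {
  "series": [0,0,-0.001,0,0,0,0,0,-0.001,0,0,0]
}}

```text
t: 11.55
tool_pos: [0.5775, 0.0702, 0.1487]
eef_rot: [-0.541, 0.455, -0.455, 0.541]
contact_force: [-0.7, 0.8, 4.8]
grip_width: -0.0
```

Call:
{"api": "play_rows", "payload": {
  "series": [0,0,-0.001,0,0,0,0,0,0,0,0,0]
}}

```text
t: 11.75
tool_pos: [0.5775, 0.0702, 0.1476]
eef_rot: [-0.541, 0.455, -0.455, 0.541]
contact_force: [1.2, 0.4, 3.8]
grip_width: 0.0002
```

Call:
{"api": "play_rows", "payload": {
  "series": [0,0,0.025,0,0,0,0,0,0.035,0,0,0,-0.005,0.029,0,0,0,0,-0.005,0.029,0,0,0,0,-0.005,0.029,0,0,0,0,-0.005,0.029,0,0,0,0,-0.005,0.029,0,0,0,0,-0.005,0.031,0,0,0,0,0,0,0,0,0,0,0,0,0,0,0,0,0,0,0,0,0,0],
  "jaw": 0
}}

```text
t: 12.85
tool_pos: [0.5475, 0.2455, 0.2073]
eef_rot: [0.541, -0.455, 0.455, -0.541]
contact_force: [0.4, 0.7, 0.5]
grip_width: 0.0854
```

```bash
python3 - <<'E'
from h import *
import cv2
print(bot.observe()["tool_pos"])
b=viewer.read_camera("scene")[105:245,225:365];w=viewer.read_camera("wrist")
cv2.imwrite("pics/b2.png",cv2.resize(b,None,fx=4,fy=4,interpolation=cv2.INTER_CUBIC));cv2.imwrite("pics/w2.png",w)
E
```

```text
[0.54747027 0.24547573 0.20733843]
```

View pics/b2.png

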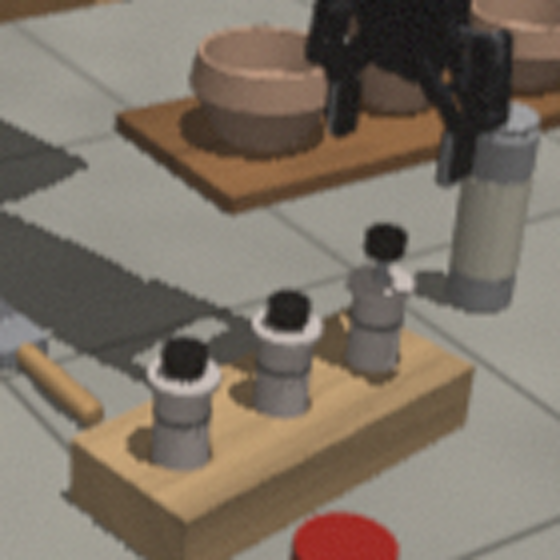

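View pics/w2.png

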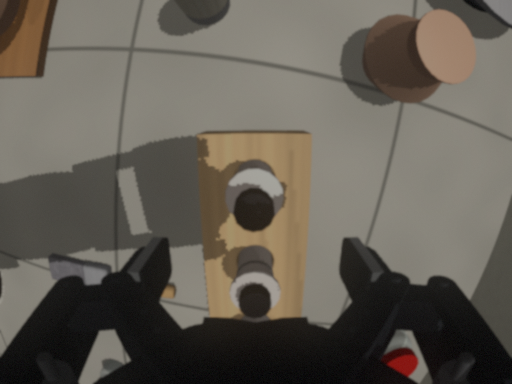

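Call:
{"api": "play_rows", "payload": {
  "series": [0,0.0005,-0.015,0,0,0,0,0,-0.015,0,0,0,0,0,-0.015,0,0,0,0,0,-0.012,0,0,0,0,0,-0.008,0,0,0,0,0,0,0,0,0,0,0,0,0,0,0]
}}

```text
t: 13.65
tool_pos: [0.5476, 0.2466, 0.1429]
eef_rot: [-0.541, 0.455, -0.455, 0.541]
contact_force: [0.1, 0.0, 0.4]
grip_width: 0.0855
```

Call:
{"api": "play_rows", "payload": {
  "series": [0,0,0,0,0,0,0,0,0,0,0,0,0,0,0,0,0,0,0,0,0,0,0,0,0,0,0,0,0,0,0,0,0,0,0,0,0,0,0,0,0,0,0,0,0,0,0,0],
  "jaw": 1,
  "force": 40
}}

```text
t: 14.45
tool_pos: [0.5475, 0.2467, 0.1429]
eef_rot: [-0.541, 0.455, -0.455, 0.541]
contact_force: [-0.9, -0.8, 6.0]
grip_width: 0.0268
```

```bash
python3 - <<'E'
from h import *
import cv2
b=viewer.read_camera("scene")[105:245,225:365]
cv2.imwrite("pics/b3.png",cv2.resize(b,None,fx=4,fy=4,interpolation=cv2.INTER_CUBIC))
E
```

```text
(no output)
```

View pics/b3.png

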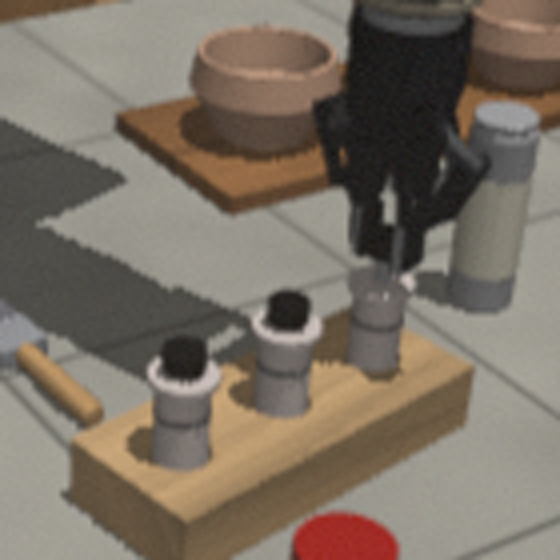

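Call:
{"api": "play_rows", "payload": {
  "series": [0,0,0.004,0,0,0,0,0,0.008,0,0,0,0,0,0.012,0,0,0,0,0,0.015,0,0,0,0,0,0.015,0,0,0,0,0,0.015,0,0,0,0,0,0.015,0,0,0,0,0,0.015,0,0,0,0,0,0.015,0,0,0,0,0,0.015,0,0,0,0,0,0.012,0,0,0,0,0,0.007,0,0,0,0,0,0,0,0,0]
}}

```text
t: 15.8
tool_pos: [0.5475, 0.2468, 0.2916]
eef_rot: [-0.541, 0.455, -0.455, 0.542]
contact_force: [0.2, -0.5, -2.3]
grip_width: 0.0268
```

```bash
python3 - <<'E'
from h import *
import cv2
b=viewer.read_camera("scene")
cv2.imwrite("pics/b4.png",b)
print(bot.observe()["tool_pos"],bot.observe()["grip_width"])
E
```

```text
[0.54735634 0.2466807  0.29078192] 0.02645202574788048
```

View pics/b4.png

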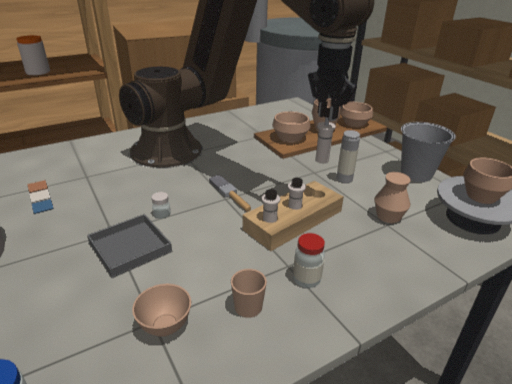

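Call:
{"api": "play_rows", "payload": {
  "series": [-0.002,-0.01,0,0,0,0,-0.004,-0.02,0,0,0,0,-0.0054,-0.03,0,0,0,0,-0.0054,-0.03,0,0,0,0,-0.0054,-0.03,0,0,0,0,-0.0054,-0.03,0,0,0,0,-0.0054,-0.03,0,0,0,0,-0.0054,-0.03,0,0,0,0,-0.0054,-0.03,0,0,0,0,-0.0054,-0.03,0,0,0,0,-0.0054,-0.03,0,0,0,0,-0.0054,-0.03,0,0,0,0,-0.0054,-0.03,0,0,0,0,-0.0054,-0.03,0,0,0,0,-0.0054,-0.03,0,0,0,0,-0.0054,-0.03,0,0,0,0,-0.004,-0.025,0,0,0,0,-0.003,-0.016,0,0,0,0,-0.002,-0.01,0,0,0,0,0,0,0,0,0,0]
}}

```text
t: 17.85
tool_pos: [0.4565, -0.2549, 0.2903]
eef_rot: [-0.541, 0.456, -0.455, 0.541]
contact_force: [-0.0, 0.4, -2.0]
grip_width: 0.0263
```

```bash
python3 - <<'E'
from h import *
import cv2
b=viewer.read_camera("scene")
cv2.imwrite("pics/b5.png",b[:300,:320]);cv2.imwrite("pics/t5.png",viewer.read_camera("top"))
print(bot.observe()["tool_pos"],bot.observe()["grip_width"])
E
```

```text
[ 0.45679336 -0.25368695  0.29048816] 0.02596404329198431
```

View pics/b5.png

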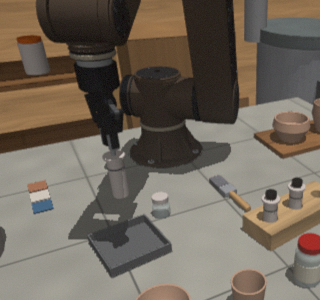

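View pics/t5.png

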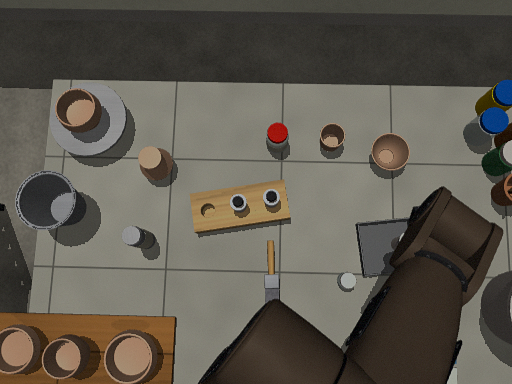

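Call:
{"api": "play_rows", "payload": {
  "series": [0,0,-0.008,0,0,0,0,0,-0.015,0,0,0,0,0,-0.015,0,0,0,0,0,-0.015,0,0,0,0,0,-0.015,0,0,0,0,0,-0.015,0,0,0,0,0,-0.015,0,0,0,0,0,-0.015,0,0,0,0,0,-0.012,0,0,0,0,0,-0.01,0,0,0,0,0,-0.005,0,0,0,0,0,0,0,0,0]
}}

```text
t: 19.15
tool_pos: [0.4568, -0.2541, 0.1501]
eef_rot: [0.541, -0.455, 0.455, -0.541]
contact_force: [-0.2, 0.2, -2.4]
grip_width: 0.0266
```

Call:
{"api": "play_rows", "payload": {
  "series": [0,0,-0.003,0,0,0,0,0,-0.002,0,0,0,0,0,-0.002,0,0,0]
}}

```text
t: 19.45
tool_pos: [0.4569, -0.2544, 0.1438]
eef_rot: [-0.541, 0.455, -0.455, 0.541]
contact_force: [-0.2, 0.7, -2.3]
grip_width: 0.0264
```

Call:
{"api": "play_rows", "payload": {
  "series": [0,0,-0.0015,0,0,0,0,0,0,0,0,0]
}}

```text
t: 19.65
tool_pos: [0.4568, -0.2543, 0.142]
eef_rot: [-0.541, 0.455, -0.455, 0.541]
contact_force: [-0.7, -0.3, -1.7]
grip_width: 0.0266
```

Call:
{"api": "play_rows", "payload": {
  "series": [0,0,-0.0015,0,0,0,0,0,0,0,0,0]
}}

```text
t: 19.85
tool_pos: [0.4569, -0.2544, 0.1408]
eef_rot: [-0.541, 0.455, -0.455, 0.541]
contact_force: [0.5, -0.5, 1.5]
grip_width: 0.0265
```

Call:
{"api": "play_rows", "payload": {
  "series": [0,0,-0.001,0,0,0,0,0,0,0,0,0]
}}

```text
t: 20.05
tool_pos: [0.4569, -0.2544, 0.1399]
eef_rot: [-0.541, 0.455, -0.455, 0.541]
contact_force: [-1.5, -0.1, 4.8]
grip_width: 0.0268
```

```bash
python3 - <<'E'
from h import *
import cv2
b=viewer.read_camera("scene")[110:290,50:230]
cv2.imwrite("pics/b6.png",cv2.resize(b,None,fx=3,fy=3,interpolation=cv2.INTER_CUBIC))
print(bot.observe()["tool_pos"],bot.observe()["contact_force"])
E
```

```text
[ 0.45692829 -0.25438274  0.13984432] [-1.14823873  0.23680541  5.28245193]
```

View pics/b6.png

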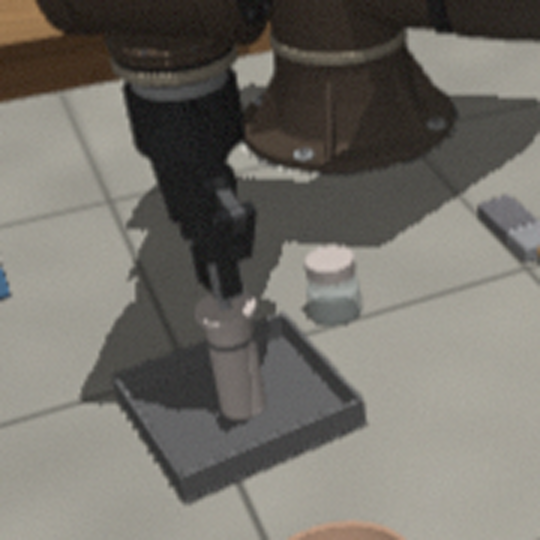

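Call:
{"api": "play_rows", "payload": {
  "series": [0,0,0,0,0,0,0,0,0,0,0,0,0,0,0,0,0,0,0,0,0,0,0,0,0,0,0,0,0,0,0,0,0,0,0,0],
  "jaw": 0
}}

```text
t: 20.7
tool_pos: [0.4568, -0.2543, 0.1396]
eef_rot: [-0.541, 0.455, -0.455, 0.541]
contact_force: [0.5, 0.5, -0.2]
grip_width: 0.0853
```

Call:
{"api": "play_rows", "payload": {
  "series": [0,0,0.005,0,0,0,0,0,0.015,0,0,0,0,0,0.03,0,0,0,0,0,0.03,0,0,0,0,0,0.03,0,0,0,0,0.03,0.01,0,0,0,0,0.04,0,0,0,0,0,0.04,0,0,0,0,0,0.04,0,0,0,0,0,0.04,0,0,0,0,0,0.03,0,0,0,0,0,0,0,0,0,0]
}}

```text
t: 21.9
tool_pos: [0.4564, -0.0316, 0.2601]
eef_rot: [-0.542, 0.454, -0.454, 0.542]
contact_force: [1.1, -0.0, -0.1]
grip_width: 0.0854
```

```bash
python3 - <<'E'
from h import *
import cv2
a=viewer.read_camera("scene"); t=viewer.read_camera("top")
cv2.imwrite("pics/f1.png",a); cv2.imwrite("pics/f2.png",t)
for c in("top","scene"):
    for n,z in(("dispenser_a",.004),("knob_a",.1275)):
        for r in spot_point(c,n)[:4]: print(c,n,round(r["score"],2),np.round(r["pixel"],1),toZ(c,r["pixel"],z).round(4))
print(bot.observe()["t"],bot.observe()["tool_pos"])
E
```

```text
top dispenser_a 0.72 [247.3 381.4] [ 0.4573 -0.2467  0.004 ]
top dispenser_a 0.7 [207.6 242.8] [0.5629 0.1518 0.004 ]
top dispenser_a 0.69 [202.1 271.5] [0.5808 0.0689 0.004 ]
top knob_a 0.65 [201.4 239.3] [0.5609 0.1538 0.1275]
top knob_a 0.63 [246.5 397.1] [ 0.4516 -0.2588  0.1275]
top knob_a 0.47 [196.  272.5] [0.5773 0.0664 0.1275]
top knob_a 0.43 [275.3 271.8] [0.3702 0.0638 0.1275]
scene dispenser_a 0.75 [219.9 298.2] [0.5712 0.1683 0.004 ]
scene dispenser_a 0.58 [225.6 267.8] [0.5526 0.0826 0.004 ]
scene knob_a 0.62 [192.2 271.8] [0.5795 0.0722 0.1275]
scene knob_a 0.62 [211.6 165.1] [ 0.5327 -0.1804  0.1275]
scene knob_a 0.46 [197.3 123.4] [ 0.4305 -0.2455  0.1275]
scene knob_a 0.43 [180.2 299.5] [0.5655 0.1649 0.1275]
22.2 [ 0.45689758 -0.03514573  0.25965988]
```

View pics/f1.png

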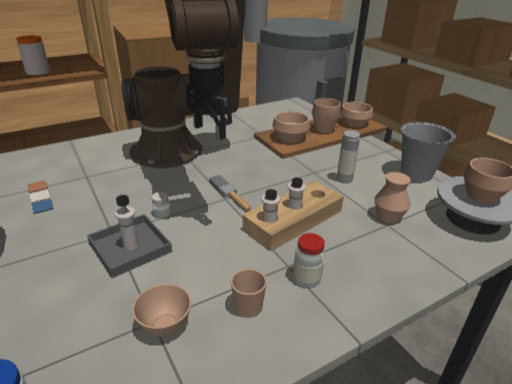

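View pics/f2.png

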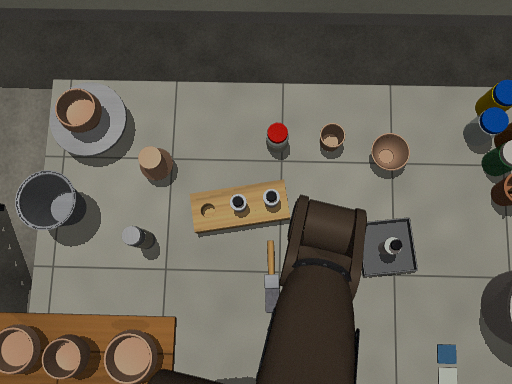

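```bash
python3 - <<'E'
from h import *
print(bot.hand_in())
E
```

```text
the job is handed in; nothing more can be done
None
```

The clogged dispenser was the one in the rack's +y pocket, at about (0.547, 0.247). It now stands in the grey tray, and the job is handed in at about 22 s of the 61 s allowed. The hand-in gives no verdict.

- **Clogged one:** its plunger turned stiff at about 18 to 20 mm. I stopped at about 25 mm, with 8.5 N on the tool. I then pinched its knob and set it down in the tray.
- **Middle and −y dispensers:** both plungers ran at roughly 2.5 to 4 N, with the seal's rise to about 5 N near the end. I pressed them about 40.8 of 42 mm, judging by how far the tool travelled below first contact. I did not measure the knob heights separately in the pictures.
- **Last pictures:** the clogged dispenser stands upright near the tray's centre, by eye. The other two are in their pockets with plungers down, the bystanders appear unmoved, and the open gripper touches nothing.
- **Network checks:** in the top view the network put the dispenser's foot at (0.457, −0.247), with the tray's centre at about (0.458, −0.254), so they agree. The scene-camera network missed this dispenser's body and gave one false knob near the small jar, at pixel row 212, column 165. I went by the pictures there.

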